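# Set the rotating specimen stage to the red line

## Task

Push the brass post with the fingertips to turn the dark dial of the specimen stage until its white index mark lines up with the red line on the white scale, then leave the dial there. Push gently and do not grasp anything; the amber specimen must stay lying on the middle of the dial, neither lifted nor knocked off its place, and every other thing on the table stays where it is.

Things in the scene. Friction and masses are not known exactly. Their poses are not given: they have to be found in the camera images.
- stage_base: Fixed round grey base of the specimen stage, 176 mm diameter, 24 mm high, bolted down; origin at the centre of its underside on the table, z up. Its top carries a white scale ring (67 to 85 mm from the axis) with thin black lines every 10 degrees and, on the base's own +x axis, one 4 mm wide red line that ends in a 12 mm wide red tab at the base's outer edge. The base stands at any yaw.
- dial (a joint): Angle of the dial about the vertical axis through the base's origin, rad, counter-clockwise from above positive; 0 (and every whole turn) is the index mark exactly at the red line. It turns endlessly either way against friction of about 0.07 N m (about 1.5 N at the post) and stays where it is left, with no spring.
- dial_centre (a point): Centre of the dial's top face, on the turning axis, 33 mm above the table. The dial is a flat dark disc of 67 mm radius, its top 9 mm above the base's top. Its axes turn with the dial: x points from the centre to the index mark.
- index_mark (a point): Outer end of the white index mark, at the dial's rim, 67 mm from the axis, 33 mm above the table. The mark is a radial white line 4 mm wide and 32 mm long on the dark dial, on the opposite side from the brass post.
- red_line (a point): Inner end of the red target line of the fixed base, 67 mm from the axis, given at the height of the dial's top (33 mm). When set right, the index mark's outer end meets this point.
- post_top (a point): Centre of the top of the upright brass finger post on the dial: 14 mm diameter, 31 mm high above the dial's top (its top is 64 mm above the table), 50 mm from the axis, directly opposite the index mark. It turns with the dial.
- specimen: Loose amber resin disc with a fossil, 36 mm diameter, 14 mm high, 40 g, lying on the middle of the dial and riding round with it; origin at the centre of its underside. To be left alone.
- dark_box: Loose closed dark brown slide box, 87 x 127 x 36 mm, origin at the centre of its underside. Leave alone.
- wood_box: Loose closed pale wooden slide box, 87 x 127 x 36 mm, origin at the centre of its underside. Leave alone.
- stain_bottle: Loose small amber bottle, 34 mm diameter, 75 mm tall, origin at the centre of its underside. Leave alone.
- dish: Loose shallow glass dish, 90 mm diameter, 16 mm high, origin at the centre of its underside. Leave alone.
- beaker: Loose clear plastic beaker, 60 mm diameter, 75 mm tall, origin at the centre of its underside. Leave alone.
- magnifier: Loose black hand lens lying flat, lens 52 mm diameter, handle 90 mm long along its own -x, 8 mm thick, origin under the lens centre. Leave alone.
Things that resemble listed ones, but are neither listed nor needed, are in the scene too. There is more than one size of the stage_base; the job needs the smaller.

How it is judged:
By the outcome, as a careful person would: the job done as asked, in the order asked, and still so for the second after the job is handed in, with the robot touching nothing.
It also fails if it takes over 51 s, if anything falls off the work surface, if the arm or the gripper's body presses on something with over 40 N, if the wrist force passes 120 N, or if a joint passes its speed limit or range.

## Robot

A 6-joint arm with a two-finger parallel gripper is mounted at the origin on the work surface. World frame = base frame: x ahead of the robot, y to its left, z up, the work surface at z = 0. Lengths are in mm, angles in degrees, forces in N, time in s.
With the tool pointing down it reaches from about 275 to 850 mm from the base axis. Payload 5.2 kg.
Tool frame: the origin (TCP) lies at the very end of the fingers, on their centre line; the grasp point (between the pads) lies robot.grasp_offset behind it (robot.grasp_offset is the distance from the TCP to the grasp point, in mm); x points along the fingers, z is the direction in which the jaws open and shut, and the axes are right-handed (so a half turn about x gives the same grasp; the last joint's range is limited). The gripper opens to 85 mm and grips with 20 to 120 N. Pads are 22 mm wide; open, the fingers measure 114 mm over their backs; the gripper's body (76 mm by 85 mm) begins 54 mm behind the grasp point. The pads swing forward as they close: fully open they stand 13 mm farther back than shut.
Start: joints at [57.078, 14.817, 87.949, -0, 77.235, -11.62], TCP at [199.79, 512.434, 231.31] pointing down, gripper open.
Joint ranges: [-179.93, 179.93], [-52.35, 119.4], [10.71, 147.94], [-69.91, 249.91], [12.55, 155.21], [-178.61, 178.61]. Speed limits (degrees/s): [147.25, 147.25, 180, 180, 180, 180].

## Interface

Orientations are given as a 3x3 rotation matrix whose columns are the frame's x, y, z axes.
In Python, from workcell import robot, eyes, boxes_of gives the robot as it stands.
- The arm moves only by the shell command python3 -m crank 'ROWS' [FORCE]. ROWS is JSON, a list that holds one entry, the list of rows, each a list of 5 numbers: the finger opening in m, from 0 to 0.0854, then the shift along the tool's x, y, z in m, then the turn about the tool's x in rad. A call has 1 to 20 rows; each row shifts and turns the commanded pose from where the row before left it, along the tool's axes as they then stand; what a row does not reach is not made up. A row lasts 1/8 s, in which the tool goes at most 62.5 mm and 10.7 degrees, less where a joint would pass 70% of its speed; a pose out of reach is approached as far as the arm can. A call is refused whole if a number of a shift passes 0.0625 or a number of a turn 0.188, either way. A call with a gripper value outside its range is refused whole. The fingers move at their own pace and stop on an object; FORCE is the grip in N (left out, the last holds). Time passes only in rows, so rows that do not move let the fingers close. It gives the time, the measured TCP pose, the force and the opening at its end, in the units of the state.
- robot.state(): the state, without advancing time (a new reading comes with each control period).
- eyes.camera(name): name is "scene" or "top" or "wrist"; returns the picture (400x640x3 uint8, red, green, blue); there is no depth.
- eyes.camera_model(name): a dict with "fx", "fy", "cx", "cy" (pixels), "world_from_camera" (4x4, takes a point from camera to world coordinates). Camera axes: x right, y up, looking along -z (the intrinsics and any distortion apply to the point x, -y, -z); pixel columns grow to the right and rows downward; lengths in mm; the calibration is good to about 2 mm. A picture is of the moment at which its call begins: read the wrist's pose just before it. camera_model takes no time and is no camera call; for the wrist camera it gives the pose at the moment of the call.
- robot.close_job(): hands the job in, once; it reports no verdict.
Trained networks look in the newest picture that a camera, given by its name, has taken for a name from the list of things; names that differ only in an ending like _2 or _b are one class to them, and where a whole thing is asked for, a point or a joint stands for the part that bears it (a point fixed in the world has none). Each returns a list of dicts, best first, with "score" (0 to 1); they miss things now and then, are a little off and sometimes report something else, mostly with a low value. They report only what shows in the picture. A call takes as long as a camera call. They do not tell look-alikes from the thing itself.
- boxes_of(name, camera): "position" ([x, y, z] in mm, in world coordinates, good to about 4 mm: the middle of the surface that is visible of it).
The state is a dict: "time_s": time; "qpos": joint angles; "joint_vel": joint speeds; "tau": joint torques, N m; "tool_pos": TCP position; "tool_rot": TCP orientation; "wrist_force": force on the tool from outside, world axes, zero at the start; "ft_torque": the same for the moment, N m; "width": opening from 0.0 (shut) to 1.0 (fully open).
Only numpy, scipy, OpenCV 4.12 (cv2) and the standard library are available. Lean on these libraries where they do the work, as an engineer would, in place of code of your own. Each camera call takes 0.05 s, during which the arm holds its last target. There are 200 camera calls.

## Working session

There is one attempt and no reset: what is moved stays moved. The work goes in short steps, Python scripts to look and compute and a shell command to move; the robot and the scene stay as the last step left them, time stands still between calls to the robot, and variables do not carry over. Pictures are saved under pics/ and viewed, about 8 in all and at most 12, crops included, and the job is handed in when it is done.

```bash
mkdir -p pics; ls; python3 - <<'E'
from workcell import robot, eyes, boxes_of
import cv2, numpy as np
ims=[]
for c in ["scene","top"]:
    im=eyes.camera(c); cv2.imwrite(f"pics/{c}0.png",im[:,:,::-1])
    m=eyes.camera_model(c); print(c,{k:(np.round(v,3).tolist()) for k,v in m.items()})
    for n in ["stage_base","dial","post_top","index_mark","red_line","specimen","dial_centre"]:
        try: print(n,[(np.round(d["position"]).tolist(),round(d["score"],2)) for d in boxes_of(n,c)])
        except Exception as e: print(n,e)
s=robot.state(); print(s["time_s"],s["tool_pos"],np.round(s["tool_rot"],3).tolist(),s["width"],robot.grasp_offset)
E
```

```text
pics
scene {'fx': 459.33, 'fy': 459.33, 'cx': 319.751, 'cy': 201.919, 'world_from_camera': [[-0.697, -0.567, 0.438, 954.35], [0.716, -0.54, 0.442, 514.326], [-0.014, 0.622, 0.783, 989.52], [0.0, 0.0, 0.0, 1.0]]}
stage_base [([596.0, -71.0, 36.0], 0.67), ([186.0, -289.0, 45.0], 0.64), ([587.0, -80.0, 45.0], 0.18)]
dial [([590.0, -80.0, 33.0], 0.91), ([171.0, -305.0, 51.0], 0.87), ([481.0, 343.0, 37.0], 0.51)]
post_top [([166.0, -300.0, 48.0], 0.95), ([590.0, -79.0, 33.0], 0.73)]
index_mark [([168.0, -302.0, 47.0], 0.8), ([589.0, -79.0, 30.0], 0.57), ([652.0, -273.0, 46.0], 0.57)]
red_line [([185.0, -286.0, 43.0], 0.91), ([595.0, -68.0, 30.0], 0.83), ([367.0, -252.0, 10.0], 0.73)]
specimen [([587.0, -81.0, 43.0], 0.6)]
dial_centre [([169.0, -310.0, 49.0], 0.68), ([589.0, -75.0, 32.0], 0.59)]
top {'fx': 469.503, 'fy': 469.503, 'cx': 325.374, 'cy': 205.971, 'world_from_camera': [[-0.002, 0.979, -0.205, 194.51], [-1.0, -0.001, 0.004, 27.602], [0.003, 0.205, 0.979, 1282.521], [0.0, 0.0, 0.0, 1.0]]}
stage_base [([571.0, -89.0, 35.0], 0.89), ([160.0, -305.0, 48.0], 0.86)]
dial [([163.0, -310.0, 52.0], 0.97), ([579.0, -81.0, 34.0], 0.61), ([648.0, -276.0, 47.0], 0.47)]
post_top [([163.0, -312.0, 45.0], 0.86), ([576.0, -88.0, 34.0], 0.78)]
index_mark [([582.0, -84.0, 38.0], 0.64), ([165.0, -309.0, 41.0], 0.57)]
red_line [([573.0, -82.0, 32.0], 0.81), ([158.0, -305.0, 45.0], 0.58)]
specimen [([579.0, -86.0, 35.0], 0.41), ([693.0, 326.0, 38.0], 0.26)]
dial_centre [([165.0, -309.0, 40.0], 0.9), ([583.0, -88.0, 39.0], 0.58)]
0.8 [199.80842904 512.43599895 231.32424261] [[0.0, -0.932, 0.363], [0.0, 0.363, 0.932], [-1.0, -0.0, 0.0]] 1.0054172019611596 18.700000000000003
```

View pics/top0.png

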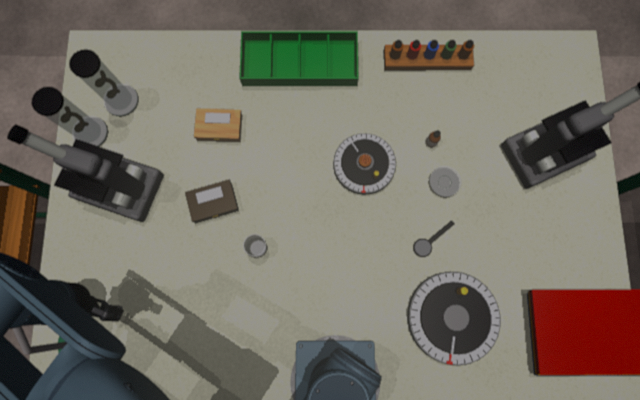

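View pics/scene0.png

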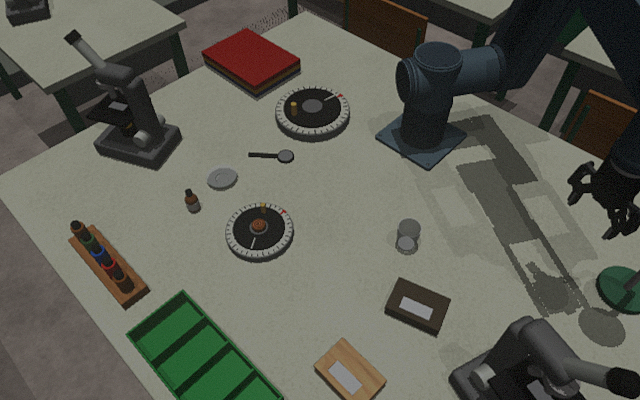

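The top view shows the small stage at about (365,163), with its red tab at (363,190), the index mark at about (355,144) and the post at (376,173). The large stage at (455,318) is the decoy. Next I'll rectify both views around the small stage.

```bash
cat > h.py <<'E'
from workcell import robot, eyes, boxes_of
import cv2, numpy as np
def proj(m,P):
    W=np.array(m["world_from_camera"]); p=(np.asarray(P,float)-W[:3,3])@W[:3,:3]
    return np.stack([m["fx"]*p[...,0]/-p[...,2]+m["cx"], m["fy"]*-p[...,1]/-p[...,2]+m["cy"]],-1)
def rect(im,m,c,z,half=100,s=2):
    # rectified: image right = -y, up = +x
    n=int(2*half*s); v,u=np.mgrid[:n,:n]
    P=np.stack([c[0]+half-v/s, c[1]+half-u/s, np.full(u.shape,z)],-1)
    q=proj(m,P).astype(np.float32)
    return cv2.remap(im,q[...,0],q[...,1],cv2.INTER_CUBIC)
E
python3 - <<'E'
from h import *
out=[]
for c in ["scene","top"]:
    im=cv2.imread(f"pics/{c}0.png"); r=rect(im,eyes.camera_model(c),(580,-84),33,100,2); out.append(r)
o=np.hstack(out)
for k in (0,400):
    for t in range(0,400,50): cv2.putText(o,str(t),(k+t,8),0,.3,(0,0,255)); cv2.putText(o,str(t),(k,t+8),0,.3,(0,0,255))
cv2.imwrite("pics/rect0.png",o)
E
```

```text
(no output)
```

View pics/rect0.png

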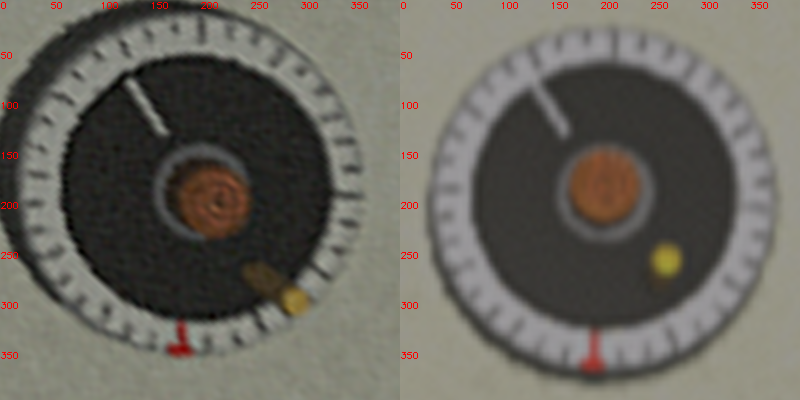

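```bash
python3 -m crank '[[[0,0,0,0,0.183],[0,0,0,0,0.183],[0,0,0,0,0.183],[0,0,0,0,0.183],[0,0,0,0,0.183],[0,0,0,0,0.183],[0,0,0,0,0.183],[0,0,0,0,0.183],[0,0,0,0,0.183],[0,0,0,0,0.183],[0,0,0,0,0.183],[0,0,0,0,0.183],[0,0,0,0,0]]]' 20
python3 -m crank '[[[0,0,-0.0037,0.0475,0],[0,0,-0.0037,0.0475,0],[0,0,-0.0037,0.0475,0],[0,0,-0.0037,0.0475,0],[0,0,-0.0037,0.0475,0],[0,0,-0.0037,0.0475,0],[0,0,-0.0037,0.0475,0],[0,0,-0.0037,0.0475,0],[0,0,-0.0037,0.0475,0],[0,0,-0.0037,0.0475,0],[0,0,-0.0037,0.0475,0],[0,0,-0.0037,0.0475,0],[0,0,-0.0037,0.0475,0],[0,0,-0.0037,0.0475,0],[0,0,0,0,0],[0,0,0,0,0]]]'
python3 - <<'E'
from h import *
s=robot.state(); print(s["time_s"],s["tool_pos"],np.round(s["tool_rot"],3).tolist(),s["width"],np.round(s["qpos"],1),s["wrist_force"])
m=eyes.camera_model("wrist"); im=eyes.camera("wrist")[:,:,::-1]; cv2.imwrite("pics/wrist1.png",im)
print(np.round(m["world_from_camera"],2).tolist())
r=rect(im,m,(585,-84.5),33,100,2)
cv2.imwrite("pics/w1.png",np.hstack([cv2.resize(im,(400,250)).copy() if 0 else cv2.copyMakeBorder(cv2.resize(im,(400,250)),0,150,0,0,0),r]))
E
```

```text
time_s: 2.42
tool_pos: [199.8, 512.4, 231.3]
tool_rot: [[0.0, 0.839, 0.544], [-0.0, 0.544, -0.839], [-1.0, -0.0, 0.0]]
wrist_force: [-0.8, 0.6, 0.1]
width: 0.0
time_s: 4.42
tool_pos: [516.8, -73.9, 231.0]
tool_rot: [[-0.001, 0.839, 0.544], [0.001, 0.544, -0.839], [-1.0, -0.0, -0.001]]
wrist_force: [0.2, 0.4, 0.7]
width: 0.001
4.425 [516.81899295 -73.91452079 231.01351471] [[-0.001, 0.839, 0.544], [0.001, 0.544, -0.839], [-1.0, -0.0, -0.001]] 0.001164668753433893 [-20.4  12.   91.7   0.   76.4  36.6] [0.19606244 0.42659854 0.7388849 ]
[[0.55, 0.81, 0.22, 574.44], [-0.84, 0.53, 0.15, -37.23], [-0.0, -0.27, 0.96, 372.91], [0.0, 0.0, 0.0, 1.0]]
```

View pics/w1.png

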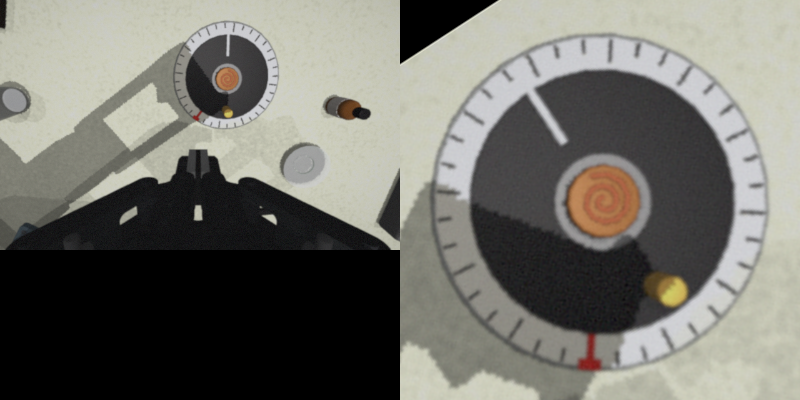

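```bash
python3 -m crank '[[[0,0.037,0.0005,0,0],[0,0.037,0,0,0],[0,0.037,0,0,0],[0,0.037,0,0,0],[0,0.0185,0,0,0],[0,0.0185,0,0,0],[0,0,0,0,0],[0,0,0,0.003,0],[0,0,0,0.003,0],[0,0,0,0.003,0],[0,0,0,0.003,0],[0,0,0,0.002,0],[0,0,0,0.002,0],[0,0,0,0.002,0],[0,0,0,0.002,0],[0,0,0,0.001,0],[0,0,0,0.001,0],[0,0,0,0,0]]]'
python3 - <<'E'
from h import *
s=robot.state(); print(s["time_s"],s["tool_pos"],s["wrist_force"])
m=eyes.camera_model("wrist"); im=eyes.camera("wrist")[:,:,::-1]; cv2.imwrite("pics/wrist2.png",im)
E
```

```text
time_s: 6.72
tool_pos: [529.7, -92.4, 46.3]
tool_rot: [[0.0, 0.84, 0.543], [-0.0, 0.543, -0.84], [-1.0, 0.0, 0.0]]
wrist_force: [-0.2, 0.4, -0.5]
width: 0.0
6.725 [529.65664496 -92.4246348   46.3075057 ] [-0.17173728  0.40229665 -0.46366598]
```

View pics/wrist2.png

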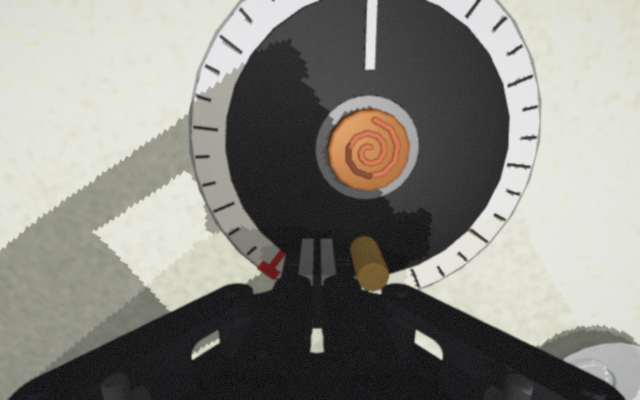

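The fingers show at (318,260) and the post at (370,265), still about 8 mm apart. I'll check how high the wide knuckles (398,285) sit above the tip, so that the tips and not the links touch the post.

```bash
python3 - <<'E'
from h import *
s=robot.state(); R=np.array(s["tool_rot"]); p=s["tool_pos"]; m=eyes.camera_model("wrist")
for h in (0,10,20,30,40,50,60):
    print(h,[np.round(proj(m,p+R@np.array([-h,y,z]))).tolist() for y,z in ((0,0),(11,8),(-11,8),(-11,25),(11,25))])
C=np.array([584.3,-85.3,33])
print("post",proj(m,C+[50*np.cos(np.radians(213)),50*np.sin(np.radians(213)),31]),proj(m,C))
E
```

```text
0 [[315.0, 259.0], [333.0, 237.0], [332.0, 280.0], [368.0, 280.0], [370.0, 237.0]]
10 [[315.0, 269.0], [334.0, 246.0], [333.0, 291.0], [371.0, 291.0], [373.0, 246.0]]
20 [[315.0, 280.0], [335.0, 256.0], [334.0, 304.0], [375.0, 304.0], [378.0, 256.0]]
30 [[315.0, 293.0], [337.0, 267.0], [336.0, 319.0], [379.0, 319.0], [382.0, 267.0]]
40 [[315.0, 309.0], [338.0, 281.0], [337.0, 336.0], [384.0, 336.0], [388.0, 281.0]]
50 [[315.0, 327.0], [340.0, 297.0], [339.0, 356.0], [390.0, 356.0], [395.0, 297.0]]
60 [[315.0, 349.0], [343.0, 316.0], [341.0, 379.0], [397.0, 379.0], [403.0, 316.0]]
post [372.46423257 278.02297986] [366.33749693 148.67492608]
```

```bash
python3 -m crank '[[[0,0,0,0.0015,0],[0,0,0,0.0015,0],[0,0,0,0.0015,0],[0,0,0,0.0015,0],[0,0,-0.00057,0.00175,-0.0349],[0,0,-0.00057,0.00175,-0.0349],[0,0,-0.00057,0.00175,-0.0349],[0,0,-0.00057,0.00175,-0.0349],[0,0,-0.00107,0.00353,-0.0698],[0,0,-0.00107,0.00353,-0.0698],[0,0,-0.00107,0.00353,-0.0698],[0,0,-0.00107,0.00353,-0.0698],[0,0,-0.00107,0.00353,-0.0698],[0,0,-0.00107,0.00353,-0.0698],[0,0,-0.00107,0.00353,-0.0698],[0,0,-0.00107,0.00353,-0.0698],[0,0,-0.00057,0.00175,-0.0349],[0,0,-0.00057,0.00175,-0.0349],[0,0,0,0,0]]]'
python3 - <<'E'
from h import *
s=robot.state(); print(s["time_s"],s["tool_pos"],s["wrist_force"])
R=np.array(s["tool_rot"]); t=R[:2,2]; r=-R[:2,1]; print("yaw",np.degrees(np.arctan2(t[1],t[0])), "rel r,t", (s["tool_pos"][:2]-[584.3,-85.3])@r,(s["tool_pos"][:2]-[584.3,-85.3])@t)
m=eyes.camera_model("wrist"); im=eyes.camera("wrist")[:,:,::-1]; cv2.imwrite("pics/wrist3.png",im)
w=rect(im,m,(584.3,-85.3),33,100,2); cv2.imwrite("pics/w3.png",np.hstack([cv2.copyMakeBorder(cv2.resize(im,(400,250)),0,150,0,0,0),w]))
E
```

```text
time_s: 9.15
tool_pos: [556.3, -129.6, 46.3]
tool_rot: [[0.0, 0.227, 0.974], [-0.0, 0.974, -0.227], [-1.0, -0.0, 0.0]]
wrist_force: [-0.3, -0.5, -0.1]
width: -0.003
9.15 [ 556.32930462 -129.6430137    46.28332001] [-0.28744072 -0.51456153 -0.13329579]
yaw -13.131378031763592 rel r,t 49.53803271555523 -17.165254915074478
```

View pics/w3.png

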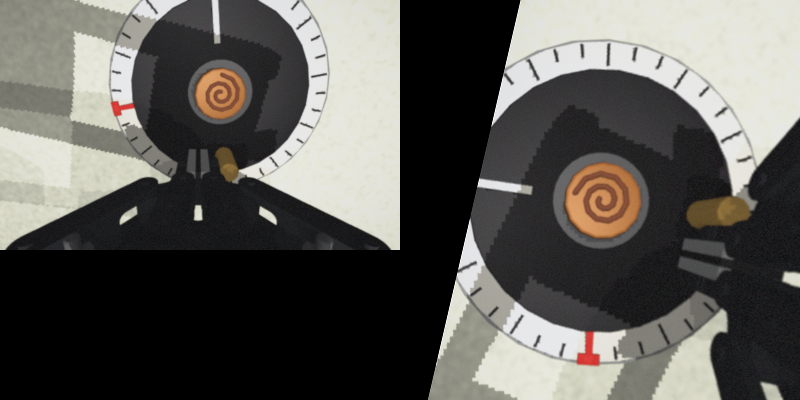

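The index mark at (480,184) reads about 81.6° and the red line at (589,345) about 176.5°. The post is moving with the fingers and the specimen is still central, so I'll continue about 84°.

```bash
python3 -m crank '[[[0,0,-0.00057,0.00175,-0.0349],[0,0,-0.00057,0.00175,-0.0349],[0,0,-0.00107,0.00353,-0.0698],[0,0,-0.00107,0.00353,-0.0698],[0,0,-0.00107,0.00353,-0.0698],[0,0,-0.00107,0.00353,-0.0698],[0,0,-0.00107,0.00353,-0.0698],[0,0,-0.00107,0.00353,-0.0698],[0,0,-0.00107,0.00353,-0.0698],[0,0,-0.00107,0.00353,-0.0698],[0,0,-0.00107,0.00353,-0.0698],[0,0,-0.00107,0.00353,-0.0698],[0,0,-0.00107,0.00353,-0.0698],[0,0,-0.00107,0.00353,-0.0698],[0,0,-0.00107,0.00353,-0.0698],[0,0,-0.00107,0.00353,-0.0698],[0,0,-0.00107,0.00353,-0.0698],[0,0,-0.00107,0.00353,-0.0698],[0,0,-0.00057,0.00175,-0.0349],[0,0,-0.00057,0.00175,-0.0349]]]'
python3 -m crank '[[[0,0,-0.00057,0.00175,-0.0349],[0,0,-0.00057,0.00175,-0.0349],[0,0,-0.00057,0.00175,-0.0349],[0,0,-0.00057,0.00175,-0.0349],[0,0,0,0,0]]]'
cat >> h.py <<'E'
def meas(im,m,C,lo=80,hi=240):
    im=im.astype(float); a=np.radians(np.arange(lo,hi,.1))
    def samp(rs,z):
        P=np.stack([C[0]+np.outer(rs,np.cos(a)),C[1]+np.outer(rs,np.sin(a)),np.full((len(rs),len(a)),z)],-1)
        q=proj(m,P).astype(np.float32)
        return cv2.remap(im,q[...,0],q[...,1],cv2.INTER_LINEAR)
    def pk(s):
        out=[]
        for row in s:
            k=int(row.argmax()); w=np.clip(row-row.max()*.4,0,None); w[:max(0,k-60)]=0; w[k+60:]=0
            out.append(round(float(np.degrees((w*a).sum()/w.sum())),2))
        return out
    rs=np.array([69.,73,77,81,84]); r=samp(rs,24); red=pk(r[...,0]-.5*(r[...,1]+r[...,2]))
    rd=np.array([40.,45,50,55,60,64]); d=samp(rd,33).min(-1); idx=pk(d-np.median(d,1,keepdims=True))
    return red,idx
E
cat > look.py <<'E'
from h import *
import sys
tag=sys.argv[1]; C=np.array([584.3,-85.3])
s=robot.state(); R=np.array(s["tool_rot"]); t=R[:2,2]; r=-R[:2,1]; p=s["tool_pos"][:2]-C
print(s["time_s"],"F",np.round(s["wrist_force"],1),"phi_tool idx",90+np.degrees(np.arctan2(t[1],t[0])),"r,t",p@r,p@t)
m=eyes.camera_model("wrist"); im=eyes.camera("wrist")
red,idx=meas(im,m,C); print("wrist red",red,"idx",idx)
T=eyes.camera("top"); mt=eyes.camera_model("top"); red,idx=meas(T,mt,(583,-86)); print("top red",red,"idx",idx)
w=rect(im,m,C,33,100,2); w2=rect(T,mt,C,33,100,2)
cv2.imwrite(f"pics/{tag}.png",np.hstack([w2,w])[:,:,::-1])
E
python3 look.py w4
```

```text
time_s: 11.7
tool_pos: [618.1, -125.2, 46.2]
tool_rot: [[-0.0, -0.857, 0.516], [-0.0, 0.516, 0.857], [-1.0, 0.0, -0.0]]
wrist_force: [-1.8, -1.1, 0.4]
width: -0.0
time_s: 12.32
tool_pos: [623.7, -119.9, 46.4]
tool_rot: [[0.001, -0.92, 0.392], [-0.0, 0.392, 0.92], [-1.0, -0.001, 0.0]]
wrist_force: [-1.0, -0.6, -0.1]
width: 0.002
12.325 F [-1.  -0.6 -0.1] phi_tool idx 156.8913776074453 r,t 49.85579290494584 -16.33796727094747
wrist red [234.2, 83.75, 86.54, 104.78, 108.77] idx [162.87, 162.8, 162.7, 162.67, 162.66, 214.9]
top red [nan, nan, nan, nan, nan] idx [91.25, 86.19, 82.85, 82.51, 84.63, 83.72]h.py:22: RuntimeWarning: invalid value encountered in scalar divide
  out.append(round(float(np.degrees((w*a).sum()/w.sum())),2))
```

View pics/w4.png

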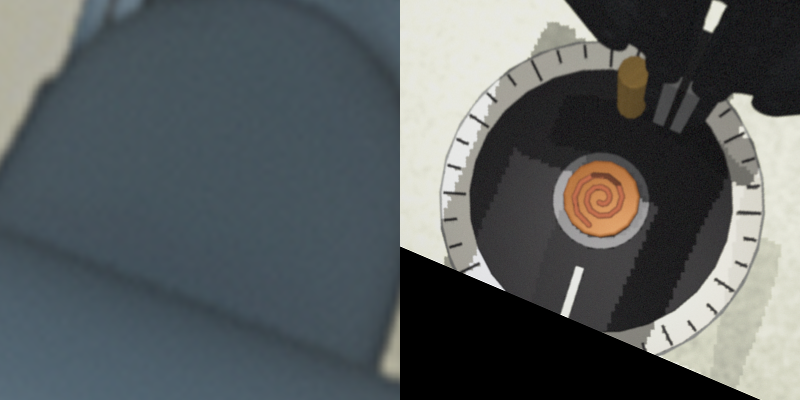

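```bash
python3 - <<'E'
from h import *
def T(R,p): M=np.eye(4); M[:3,:3]=R; M[:3,3]=p; return M
s=robot.state(); mn=eyes.camera_model("wrist"); rel=np.linalg.inv(T(s["tool_rot"],s["tool_pos"]))@np.array(mn["world_from_camera"])
x=np.array([-.001,.001,-1.]);z=np.array([.544,-.839,-.001]); z/=np.linalg.norm(z); y=np.cross(z,x)
W=T(np.stack([x,y,z],1),[516.82,-73.91,231.01])@rel; print(np.round(W,2).tolist())
m1=dict(mn); m1["world_from_camera"]=W
R_=lambda f: cv2.imread(f)[:,:,::-1]
# centre refine: dark disc edge/outer ring via specimen-independent circle: score radial edge at r=67,z=33
def centre(im,m,C0,r,z,sgn):
    g=cv2.cvtColor(np.ascontiguousarray(im),cv2.COLOR_RGB2GRAY).astype(np.float32); a=np.radians(np.arange(0,360,1)); best=None
    def ring(C,r):
        P=np.stack([C[0]+r*np.cos(a),C[1]+r*np.sin(a),0*a+z],-1); q=proj(m,P).astype(np.float32)
        return cv2.remap(g,q[None,:,0],q[None,:,1],cv2.INTER_LINEAR)[0]
    for dx in np.arange(-6,6.1,.5):
        for dy in np.arange(-6,6.1,.5):
            C=(C0[0]+dx,C0[1]+dy); sc=np.median(sgn*(ring(C,r+2.5)-ring(C,r-2.5)))
            if best is None or sc>best[0]: best=(sc,C)
    return best[1]
for n,im,m in (("wrist",R_("pics/wrist1.png"),m1),("top",R_("pics/top0.png"),eyes.camera_model("top")),("scene",R_("pics/scene0.png"),eyes.camera_model("scene"))):
    C=centre(im,m,(584.5,-85),67,33,1); 
    print(n,C,"red",meas(im,m,C,150,200)[0],"idx",meas(im,m,C,10,60)[1])
im=R_("pics/wrist3.png")
E
```

```text
[[0.54, 0.81, 0.23, 573.29], [-0.84, 0.53, 0.14, -37.88], [-0.0, -0.27, 0.96, 372.92], [0.0, 0.0, 0.0, 1.0]]
wrist (np.float64(583.0), np.float64(-86.0)) red [176.38, 176.45, 176.42, 176.41, 176.37] idx [33.18, 33.03, 33.13, 33.14, 33.25, 33.2]
top (np.float64(582.0), np.float64(-86.0)) red [176.65, 176.69, 176.77, 176.55, 176.45] idx [31.31, 31.27, 31.49, 31.4, 31.83, 31.71]
scene (np.float64(586.5), np.float64(-81.0)) red [179.39, 179.5, 179.66, 179.91, 178.87] idx [29.8, 30.82, 30.69, 31.06, 31.15, 31.54]h.py:22: RuntimeWarning: invalid value encountered in scalar divide
  out.append(round(float(np.degrees((w*a).sum()/w.sum())),2))
```

```bash
python3 -m crank '[[[0,0,-0.00057,0.00175,-0.0349],[0,0,-0.00057,0.00175,-0.0349],[0,0,-0.00057,0.00175,-0.0349],[0,0,-0.00057,0.00175,-0.0349],[0,0,-0.00057,0.00175,-0.0349],[0,0,0,0,0],[0,0,0,-0.002,0],[0,0,0,-0.003,0],[0,-0.02,0,0,0],[0,-0.04,0,0,0],[0,-0.04,0,0,0],[0,-0.04,0,0,0],[0,-0.04,0,0,0],[0,-0.04,0,0,0],[0,0,0,0,0],[0,0,0,0,0]]]'
sed -i 's/^red,idx=meas.*/red,idx=meas(im,m,C,130,220); print("wrist red",red,"idx",idx)/; s/^T=eyes.*//; s/^w=rect.*/w=rect(im,m,C,33,100,2); w2=cv2.copyMakeBorder(cv2.resize(im,(400,250)),0,150,0,0,0)/' look.py
python3 look.py w5
```

```text
time_s: 14.42
tool_pos: [627.4, -117.6, 265.7]
tool_rot: [[-0.001, -0.974, 0.228], [0.0, 0.228, 0.974], [-1.0, 0.001, 0.0]]
wrist_force: [0.4, -1.0, -0.2]
width: 0.001
14.425 F [ 0.4 -1.  -0.2] phi_tool idx 166.83824629064986 r,t 49.34509837123003 -21.60480513674292
wrist red [176.57, 176.53, 176.51, 176.41, 176.52] idx [172.3, 172.35, 171.99, 171.82, 172.8, 172.64]
```

View pics/w5.png

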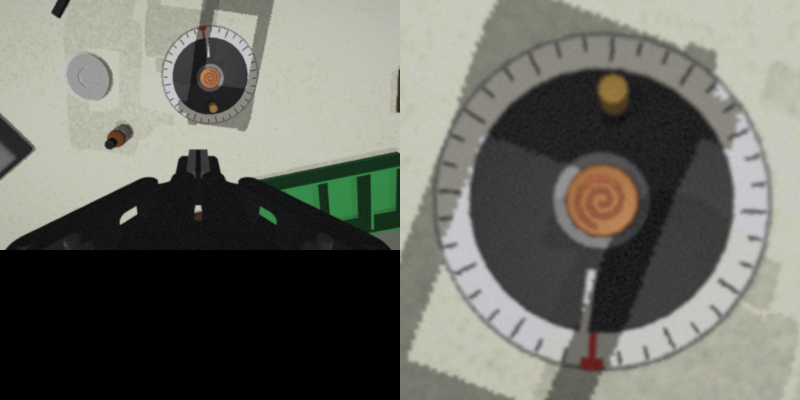

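The mark at (583,322) sits about 4° short of the red line at (592,340): 172.4° against 176.5°. I'll go down again and nudge it 4°.

```bash
python3 -m crank '[[[0,0.04,0,0,0],[0,0.04,0,0,0],[0,0.04,0,0,0],[0,0.04,0,0,0],[0,0.04,0,0,0],[0,0.02,0,0,0],[0,0,0,0,0],[0,0,0,0.003,0],[0,0,0,0.001,0],[0,0,0,0.001,0],[0,0,-0.00029,0.00088,-0.01745],[0,0,-0.00029,0.00088,-0.01745],[0,0,-0.00029,0.00088,-0.01745],[0,0,-0.00029,0.00088,-0.01745],[0,0,0,0,0],[0,0,0,0,0]]]'
python3 -m crank '[[[0,0,0,-0.002,0],[0,0,0,-0.004,0],[0,-0.02,0,0,0],[0,-0.04,0,0,0],[0,-0.04,0,0,0],[0,-0.04,0,0,0],[0,0,-0.03,-0.03,0],[0,0,-0.02,-0.03,0],[0,0,0,0,0],[0,0,0,0,0]]]'
python3 look.py w6
```

```text
time_s: 16.48
tool_pos: [630.8, -109.5, 46.2]
tool_rot: [[-0.0, -0.987, 0.159], [0.0, 0.159, 0.987], [-1.0, 0.0, 0.0]]
wrist_force: [0.6, -1.3, 0.4]
width: -0.002
time_s: 17.73
tool_pos: [669.0, -182.2, 185.7]
tool_rot: [[-0.001, -0.987, 0.159], [0.001, 0.159, 0.987], [-1.0, 0.002, 0.001]]
wrist_force: [-0.1, -0.3, -0.2]
width: -0.001
17.725 F [-0.1 -0.3 -0.2] phi_tool idx 170.82700283949612 r,t 99.10246678481732 -82.14552621230902
wrist red [217.19, 217.58, 218.75, 219.9, nan] idx [176.7, 176.57, 176.72, 199.61, 212.1, 212.58]h.py:22: RuntimeWarning: invalid value encountered in scalar divide
  out.append(round(float(np.degrees((w*a).sum()/w.sum())),2))
```

View pics/w6.png

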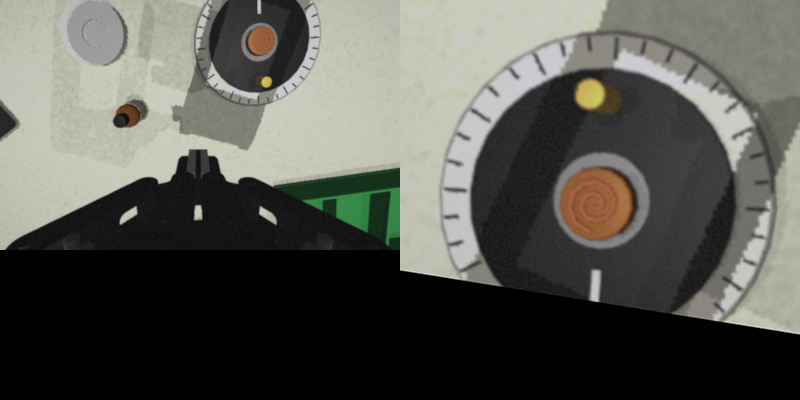

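```bash
python3 -m crank '[[[0,-0.04,0.03,0,0],[0,-0.02,0.03,0,0],[0,0,0.02,0,0],[0,0,0,0,0],[0,0,0,0,0]]]'
python3 look.py w7
```

```text
time_s: 18.4
tool_pos: [591.0, -169.3, 246.3]
tool_rot: [[0.0, -0.987, 0.158], [0.0, 0.158, 0.987], [-1.0, -0.0, 0.0]]
wrist_force: [0.1, -0.3, -0.2]
width: 0.002
18.4 F [ 0.1 -0.3 -0.2] phi_tool idx 170.8880541242466 r,t 19.916090545683517 -81.87056443710897
wrist red [176.4, 176.42, 176.42, 176.46, 176.47] idx [176.41, 176.48, 176.4, 176.37, 176.39, 176.27]
```

View pics/w7.png

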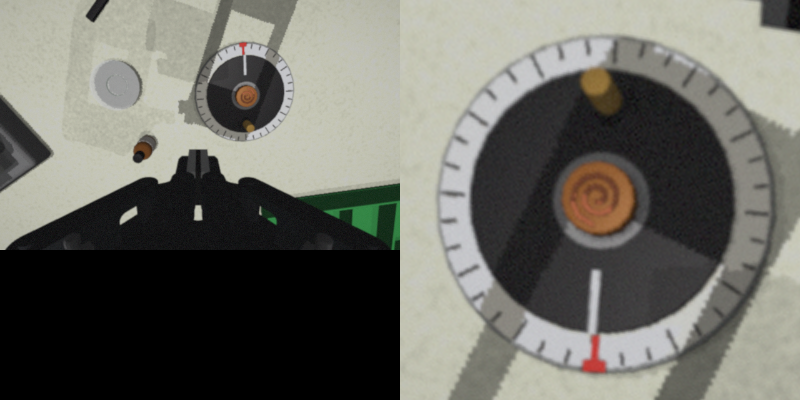

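Wrist view: the mark from (595,270) to (593,332) runs straight into the red line at (595,340). The red line measures 176.4° and the index 176.4°. The specimen is still central, and the arm is clear and touching nothing.

```bash
python3 - <<'E'
from workcell import robot
print(robot.close_job())
E
```

```text
the job is handed in; nothing more can be done
None
```

I turned the smaller stage's dial about 143° counter-clockwise by pushing the brass post with the closed fingertips. I stopped about 4° short to check, then nudged it the rest of the way, and handed in the job at about 18.5 s.

- **Alignment:** the last wrist picture put the red line at 176.4° and the index mark at 176.4°, agreeing to about 0.1°.
- **Specimen and force:** the specimen was still on the middle of the dial. Force readings, taken only between moves, stayed within about 2 N. The arm was about 180 mm above the stage, touching nothing.
- **Disagreeing checks:** the red-line angle was off by about 3° in the scene camera's first picture, which was the coarsest view. I relied on the wrist camera; the top camera's first picture gave about 176.6°. The top camera was blocked by the arm when I tried it mid-push, so the final check rests on the wrist camera alone. One wrist picture, taken just before the last one, did not show the red line, so I moved the arm and took another.
- **Not checked:** I did not measure whether the other objects had stayed put. The arm's path kept clear of them, and the dish and bottle looked undisturbed in the wrist pictures.

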